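# Raise a probe 40 mm in a dry-block calibrator and hold it for the reading

## Robot

A 6-joint arm with a two-finger parallel gripper is mounted at the origin on the work surface. World frame = base frame: x ahead of the robot, y to its left, z up, the work surface at z = 0. Lengths are in m, angles in rad, forces in N, time in s.
With the tool pointing down it reaches from about 0.4 to 0.825 m from the base axis. Payload 7 kg.
Tool frame: the origin (TCP) lies between the finger pads, 19 mm behind the fingertips; this is the grasp point; z points along the fingers, y is the line along which they close (so a half turn about z gives the same grasp; the last joint's range is limited). The gripper opens to 88 mm and grips with 3 to 60 N. Pads are 19 mm wide; open, the fingers measure 130 mm over their backs; the gripper's body (78 mm by 193 mm) begins 47 mm behind the grasp point.
Start: joints at [1.622, 0.359, 0.012, 0, -1.224, -0.288], TCP at [0.158, 0.656, 0.245] pointing down, gripper open.
Joint ranges: [-3.07, 3.07], [-1.43, 2.12], [-1.02, 1.25], [-3.03, 1.67], [-3.05, -0], [-3.03, 3.03]. Speed limits (rad/s): [2.39, 2.39, 3.01, 3.14, 3.14, 3.14].

## Interface

Orientations are given as [roll, pitch, yaw] about the fixed x, y, z axes, in that order (R = Rz(yaw) Ry(pitch) Rx(roll)).
In Python, from station import arm, optics, get_state gives the robot as it stands (arm), with the cameras (optics) and the readings as plain functions.
- The arm moves only by the shell command python3 nudge.py 'ROWS' [FORCE]. ROWS is a JSON list of rows, 1 to 20 of them, each of 5 numbers: the finger opening in m, then dx, dy, dz in m, then a turn about the tool's z in rad; each row is the pose to reach, as a shift and turn from the pose commanded when the command began, along the tool's axes at that moment; what a row does not reach only later rows make up. A row lasts 1/12 s, in which the tool goes at most 0.0417 m and 0.125 rad, less where a joint would pass 70% of its speed; a pose out of reach is approached as far as the arm can. The fingers move at their own pace and stop on an object; FORCE is the grip in N (left out, the last holds). Time passes only in rows, so rows that do not move let the fingers close. It prints the time, the measured TCP pose, the force, the opening and the grip force at its end.
- get_state(): the state, without advancing time (a new reading comes with each control period).
- optics.grab_frame(name): name is "scene" or "top" or "wrist"; returns the picture (400x640x3 uint8, red, green, blue); there is no depth.
- optics.camera_params(name): a dict with "fx", "fy", "cx", "cy" (pixels), "D" ([k1, k2, p1, p2, k3] as OpenCV has them; the pictures are not rectified), "T" (4x4, takes a point from camera to world coordinates); the wrist camera has in their place "hand_eye" (4x4, takes a point from camera to tool coordinates, whose origin is the TCP and whose axes are the flange's). Camera axes: x right, y down, z forward; pixel columns grow to the right and rows downward; lengths in m; the calibration is good to about 2 mm. A picture is of the moment at which its call begins: read the wrist's pose just before it. camera_params takes no time and is no camera call.
- arm.job_done(): hands the job in; it is judged then, once.
The state is a dict: "t": time; "q": joint angles; "qd": joint speeds; "joint_efforts": joint torques, N m; "eef_pos": TCP position; "ee_rot": TCP orientation; "force": force on the tool from outside, world axes, zero at the start; "moment": the same for the moment, N m; "width": finger opening in m; "gripper_force": force on a finger pad.
Only numpy, scipy, OpenCV 4.12 (cv2) and the standard library are available. Lean on these libraries where they do the work, as an engineer would, in place of code of your own. Each camera call takes 0.05 s, during which the arm holds its last target. There are 200 camera calls.

## Task

Check the calibrator's heat spread along its bore: first bring the height scale's foot gently down onto the heat-shield disc of the tall probe while that probe is still fully home, and let go of the scale. Then take the probe by its handle and draw it straight up in its bore, without forcing it or overshooting, until the scale reads 40 mm with its foot still riding on the disc. Finish while holding the probe still at that height, and leave the two other probes and the things round about alone.

Things in the scene. Friction and masses are not known exactly. Their poses are not given: they have to be found in the camera images.
- dryblock: Dry-block calibrator, fixed: white casing 230 x 170 x 150 mm high, bare-metal well block in its top, grey control panel on its front (-x). Origin at bench level under the tall probe's bore, z up; the casing runs from x -120 to +110 and y -103 to +67 mm. That bore: 9.5 mm diameter, 105 mm deep, floor 45 mm above the bench. Two more bores at x +18 and -18, y -42 mm hold the other probes.
- bore_floor (a point): Centre of the floor of the tall probe's bore, 45 mm above the bench.
- bore_mouth (a point): Centre of the mouth of the tall probe's bore in the calibrator's top, 150 mm above the bench.
- probe: The tall probe, loose and upright, at the start on its bore's floor; 110 to 200 g. Origin at its lower tip, z along it to the handle; round, yaw means nothing. Steel sheath 8 mm diameter to z 135 mm, aluminium heat-shield disc 48 mm diameter from z 135 to 139, black handle 18 mm diameter from z 139 to 227. Fully home, the disc's top is 184 mm and the handle's top 272 mm above the bench.
- probe_tip (a point): Lower tip of the tall probe (same point as the origin of probe).
- handle_mid (a point): Point on the axis of the tall probe's handle 195 mm above its tip: 56 mm above the disc's top, 32 mm below the handle's end. A good place for the TCP when gripping from above, with the fingers closing along the calibrator's x so that they pass beside the scale's foot arm.
- scale: Digital height scale: grey housing 44 x 32 x 75 mm fixed to the calibrator's left side (+y), an upright steel beam sliding in it. Origin at bench level under the beam, 95 mm from the bore along the calibrator's y; same axes. On the beam are a round knob and an arm 16 mm wide, 8 mm thick, that reaches over to the tall probe; the arm's top is 16 mm above the foot's lowest point.
- scale_slide (a joint): The scale's reading: height of the foot in m, growing upwards, 0 when the foot rests on the disc of the fully-home tall probe, range -0.006 to 0.075; starts at 0.020 to 0.050. A brake (1.6 N; slide 80 g) holds it where it is left: push its knob down to lower it; the disc pushes it up when the probe rises, and it does not come back down by itself.
- foot (a point): Lowest point of the foot, a steel ball tip of 8 mm diameter at the end of the scale's arm. It meets the disc 18.5 mm from the probe's axis, on the side of the scale.
- knob_top (a point): Centre of the top face of the scale's knob, a metal cylinder 16 mm in diameter and 22 mm high standing on the beam, 95 mm from the bore; 42 mm higher than the foot. Push it down from above with closed fingers, or pinch it.
- reference: Angled reference probe in one of the two other bores (which one varies), to be left alone: 8 mm steel sheath bent over level at 166 mm above the bench, black handle 16 mm in diameter reaching 80 mm towards the calibrator's right (-y). Origin at its lower tip.
- slim_probe: Short straight probe in the remaining bore, to be left alone: 8 mm sheath, black head 12 mm in diameter whose top is 190 mm above the bench. Origin at its lower tip.
- readout: Hand-held thermometer, black with a yellow face, 115 x 62 x 28 mm, lying on the bench left of the calibrator. Origin under its centre. To be left alone.
- sleeve_a: Spare aluminium well sleeve standing on the bench left of the calibrator, 30 mm in diameter, 75 mm high. Origin under its centre. To be left alone.
- sleeve_b: A second sleeve, the same.

How it is judged:
By the outcome, as a careful person would: the job done as asked, in the order asked, and still so for the second after the job is handed in, while the arm keeps its last pose, push and grip.
It also fails if it takes over 51 s, if anything falls off the work surface, if the arm or the gripper's body presses on something with over 40 N, if the wrist force passes 120 N, or if a joint passes its speed limit or range.

## Working session

There is one attempt and no reset: what is moved stays moved. The work goes in short steps, Python scripts to look and compute and a shell command to move; the robot and the scene stay as the last step left them, time stands still between calls to the robot, and variables do not carry over. Pictures are saved under pics/ and viewed, at most 10 in all, crops included, and the job is handed in when it is done.

```bash
mkdir -p pics; ls; python3 - <<'E'
from station import arm, optics, get_state
import cv2,numpy as np
for n in("scene","top"):
    cv2.imwrite(f"pics/{n}0.png",optics.grab_frame(n)[:,:,::-1]); p=optics.camera_params(n)
    print(n,{k:np.round(v,3).tolist() for k,v in p.items()})
s=get_state();print(s)
p=optics.camera_params("wrist");print({k:np.round(v,3).tolist() for k,v in p.items()})
E
```

```text
nudge.py
pics
station.py
scene {'fx': 456.468, 'fy': 456.468, 'cx': 323.557, 'cy': 197.606, 'D': [-0.059, 0.0, 0.0, 0.0, 0.0], 'T': [[0.798, 0.397, -0.453, 0.92], [0.602, -0.519, 0.606, -0.367], [0.006, -0.756, -0.654, 0.696], [0.0, 0.0, 0.0, 1.0]]}
top {'fx': 396.801, 'fy': 396.801, 'cx': 320.442, 'cy': 200.709, 'D': [-0.051, 0.0, 0.0, 0.0, 0.0], 'T': [[-0.028, -0.981, 0.193, 0.393], [-0.999, 0.034, 0.024, 0.099], [-0.03, -0.193, -0.981, 1.027], [0.0, 0.0, 0.0, 1.0]]}
{'t': 0.1, 'q': array([ 1.62211921e+00,  3.59291710e-01,  1.11367798e-02, -2.88733087e-04,
       -1.22409496e+00, -2.88094152e-01]), 'qd': array([ 6.09247005e-05, -1.84859843e-03,  6.65074469e-04,  2.31574112e-03,
       -1.17461999e-03, -2.31188288e-03]), 'joint_efforts': array([-2.18718931e-03, -5.84167564e+01,  2.93749917e+01,  7.01550141e+00,
        1.01355326e-02, -5.56692817e-05]), 'eef_pos': array([0.15827028, 0.6557568 , 0.24452919]), 'ee_rot': array([ 3.14012187e+00, -1.52773817e-04, -2.36869461e-01]), 'force': array([ 0.20118312, -0.6279366 , -0.72376003]), 'moment': array([ 0.03811034, -0.01983158, -0.03701101]), 'gripper_force': 0.0, 'width': 0.08778229458676835}
{'fx': 287.183, 'fy': 287.183, 'cx': 319.524, 'cy': 196.767, 'D': [-0.018, 0.0, 0.0, 0.0, 0.0], 'hand_eye': [[0.0, -0.956, -0.293, 0.079], [1.0, 0.0, 0.001, -0.001], [-0.001, -0.293, 0.956, -0.14], [0.0, 0.0, 0.0, 1.0]]}
```

View pics/scene0.png

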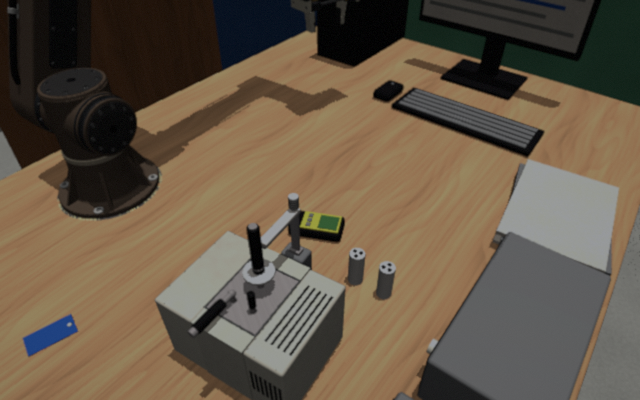

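View pics/top0.png

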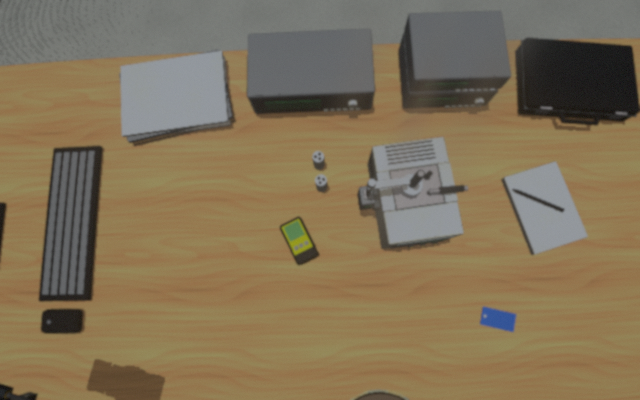

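The scene shows the calibrator near (250,310), the black handle top near (253,228), and the knob near (293,200). In the top view the casing is near (415,190) and the knob near (372,185). I'll enlarge both to get exact pixels.

```bash
python3 - <<'E'
import cv2
a=cv2.imread("pics/scene0.png")[185:335,150:350];b=cv2.imread("pics/top0.png")[135:250,350:480]
for n,i,k in(("sc",a,4),("tc",b,5)):
    i=cv2.convertScaleAbs(cv2.resize(i,None,fx=k,fy=k,interpolation=cv2.INTER_CUBIC),alpha=1.5);cv2.imwrite(f"pics/{n}.png",i)
E
```

```text
(no output)
```

View pics/sc.png

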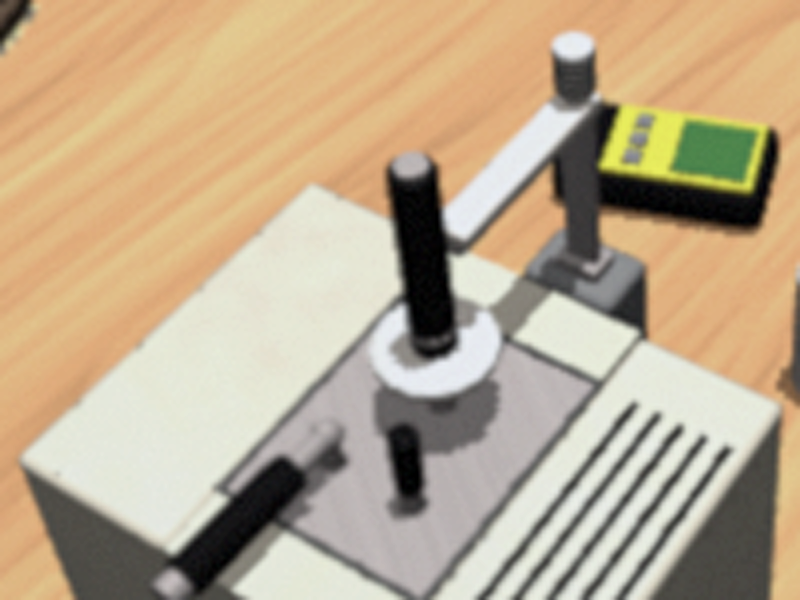

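View pics/tc.png

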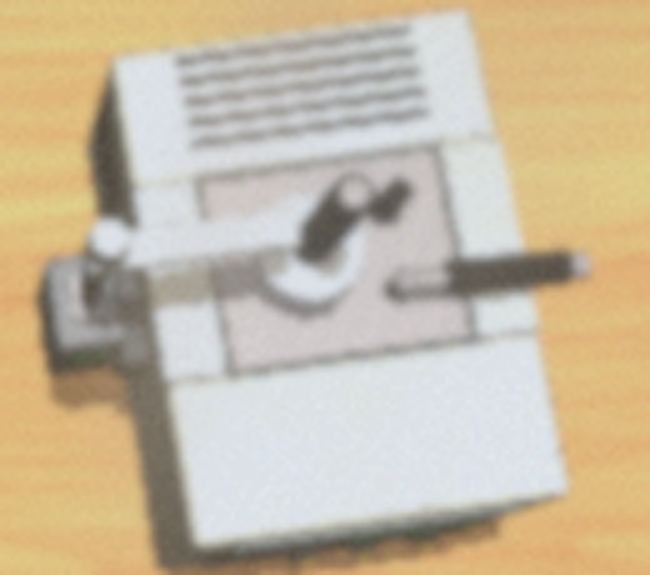

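The scene crop shows the handle top at (411,164), the knob top at (574,44) and casing-top corners at (22,460), (313,185) and (778,408). In the top crop the handle top is at (353,190), the knob at (109,238) and the corners at (115,60), (468,15), (565,490) and (195,545).

```bash
cat > h.py <<'E'
import cv2,numpy as np
from station import arm, optics, get_state
def ray(n,uv,T=None):
    p=optics.camera_params(n);K=np.array([[p["fx"],0,p["cx"]],[0,p["fy"],p["cy"]],[0,0,1.]])
    x=cv2.undistortPoints(np.array([[uv]],float),K,np.array(p["D"],float))[0,0]
    T=np.array(p["T"]) if T is None else T
    return T[:3,3],T[:3,:3]@np.r_[x,1]
def plane(r,z): o,d=r; return o+d*(z-o[2])/d[2]
def tri(a,b):
    A=np.c_[a[1],-b[1]];s=np.linalg.lstsq(A,b[0]-a[0],rcond=None)[0]
    p,q=a[0]+s[0]*a[1],b[0]+s[1]*b[1]; return (p+q)/2,np.linalg.norm(p-q)
def wristT():
    s=get_state();from scipy.spatial.transform import Rotation as R
    T=np.eye(4);T[:3,:3]=R.from_euler("xyz",s["ee_rot"]).as_matrix();T[:3,3]=s["eef_pos"]
    return T@np.array(optics.camera_params("wrist")["hand_eye"])
E
python3 - <<'E'
from h import *
np.set_printoptions(precision=4,suppress=True)
S=lambda u,v:ray("scene",((u+.5)/4-.5+150,(v+.5)/4-.5+185))
T=lambda u,v:ray("top",((u+.5)/5-.5+350,(v+.5)/5-.5+135))
print("handle",tri(S(411,164),T(353,190)),plane(S(411,164),.272),plane(T(353,190),.272))
print("knob",tri(S(574,44),T(109,238)))
for c in((22,460),(313,185),(778,408)):print("S",plane(S(*c),.15))
C=[plane(T(*c),.15) for c in((115,60),(468,15),(565,490),(195,545))]
for i in range(4):
    d=C[(i+1)%4]-C[i];print("T",C[i],np.linalg.norm(d),np.degrees(np.arctan2(d[1],d[0])))
E
```

```text
handle (array([ 0.5897, -0.0787,  0.2762]), np.float64(0.0018344509860754924)) [ 0.5858 -0.0765  0.272 ] [ 0.5914 -0.079   0.272 ]
knob (array([0.5786, 0.0157, 0.2579]), np.float64(0.0004856643285856517))
S [ 0.4838 -0.1926  0.15  ]
S [ 0.4655 -0.0275  0.15  ]
S [ 0.6892 -0.0046  0.15  ]
T [ 0.6892 -0.0032  0.15  ] 0.16544466837656577 -84.42147261147198
T [ 0.7053 -0.1678  0.15  ] 0.22301337299784998 -174.00814154061462
T [ 0.4835 -0.1911  0.15  ] 0.16589159486664273 96.47481777724386
T [ 0.4648 -0.0263  0.15  ] 0.22560563994485705 5.878758417008925
```

Yaw is about 6°, the bore is at about (0.589, -0.0785) and the knob top at (0.579, 0.016, 0.258), so the scale reads about 32 mm. The casing sizes and the 95 mm spacing agree. Next I'll move above the knob.

```bash
python3 nudge.py '[[0,0,0,-0.04,0],[0,0,0,-0.085,0.1],[0,0.56,0.523,-0.085,1.229],[0,0.56,0.523,-0.085,1.229],[0,0.56,0.523,-0.085,1.229],[0,0.56,0.523,-0.085,1.229],[0,0.56,0.523,-0.085,1.229],[0,0.56,0.523,-0.085,1.229],[0,0.56,0.523,-0.085,1.229],[0,0.56,0.523,-0.085,1.229],[0,0.56,0.523,-0.085,1.229],[0,0.56,0.523,-0.085,1.229],[0,0.56,0.523,-0.085,1.229],[0,0.56,0.523,-0.085,1.229],[0,0.56,0.523,-0.085,1.229],[0,0.56,0.523,-0.085,1.229],[0,0.56,0.523,-0.085,1.229],[0,0.56,0.523,-0.085,1.229],[0,0.56,0.523,-0.085,1.229],[0,0.56,0.523,-0.085,1.229]]' 10; python3 -c "
from station import arm, optics, get_state;print(get_state())"
```

```text
t: 1.77
eef_pos: [0.5717, 0.0279, 0.3301]
ee_rot: [3.141, 0.0, -1.466]
force: [1.2, 1.2, 1.0]
width: 0.0005
gripper_force: 0.0
{'t': 1.7667, 'q': array([ 3.90343706e-01,  1.46309261e-01, -8.11909020e-02, -2.03344034e-04,
       -1.34349141e+00, -2.85273020e-01]), 'qd': array([-0.92730337,  0.4244034 ,  0.50206785,  0.0010296 , -0.07555486,
        0.92507639]), 'joint_efforts': array([ 3.56951214e+00, -4.67815268e+01,  2.77028543e+01,  7.19409674e+00,
       -1.64558098e-02, -1.47541557e+00]), 'eef_pos': array([0.57166993, 0.02789336, 0.33013181]), 'ee_rot': array([ 3.14134954e+00,  1.35150239e-04, -1.46577150e+00]), 'force': array([1.23205412, 1.20993231, 0.95698847]), 'moment': array([ 0.22670477, -0.1407004 ,  0.00663379]), 'gripper_force': 0.0, 'width': 0.0005336688689158394}
```

```bash
python3 nudge.py '[[0,0,0,0,0],[0,0,0,0,0],[0,0,0,0,0],[0,0,0,0,0]]'; python3 - <<'E'
from h import *
T=wristT();np.save("T1",T);cv2.imwrite("pics/w1.png",cv2.convertScaleAbs(optics.grab_frame("wrist")[:,:,::-1],alpha=1.5))
E
```

```text
t: 2.1
eef_pos: [0.5706, 0.0307, 0.3302]
ee_rot: [3.141, 0.0, -1.465]
force: [-0.2, 0.3, -0.4]
width: 0.0001
gripper_force: 0.0
```

View pics/w1.png

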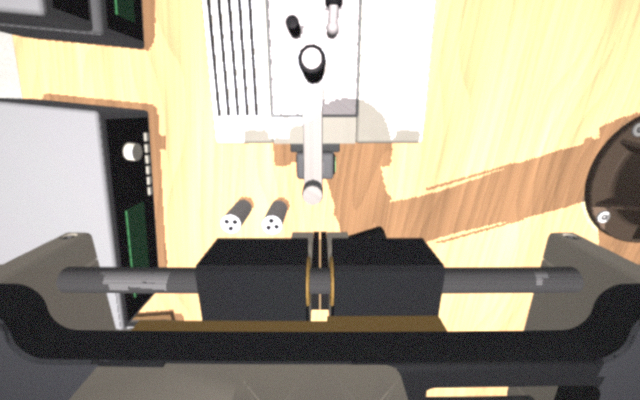

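In the wrist view the knob top is near (313,193), the handle top near (312,58), and the closed fingertips near (319,235).

```bash
python3 - <<'E'
from h import *
T=np.load("T1.npy");np.set_printoptions(precision=4,suppress=True)
k=ray("wrist",(313,193),T);print("knob",plane(k,.258))
for z in(.272,):print("handle",plane(ray("wrist",(312,60),T),z))
p=np.array([.579,.016,.258])-get_state()["eef_pos"];y=-1.466
print(p, p[0]*np.cos(y)+p[1]*np.sin(y),p[0]*np.sin(y)-p[1]*np.cos(y))
for w in("scene","top"):
    uv={"scene":(293,195.6),"top":(371.4,182.2)}[w];print(tri(k,ray(w,uv)))
E
```

```text
knob [0.5769 0.0151 0.258 ]
handle [ 0.5863 -0.0761  0.272 ]
[ 0.0084 -0.015  -0.0724] 0.015764537524930625 -0.006771820955958431
(array([0.5772, 0.0159, 0.2568]), np.float64(0.001089698995170219))
(array([0.5777, 0.0155, 0.2587]), np.float64(0.0020183972478402005))
```

```bash
python3 nudge.py '[[0,0.0155,-0.006,0,0],[0,0.0155,-0.006,0.02,0],[0,0.0155,-0.006,0.043,0],[0,0.0155,-0.006,0.043,0],[0,0.0155,-0.006,0.043,0],[0,0.0155,-0.006,0.045,0],[0,0.0155,-0.006,0.047,0],[0,0.0155,-0.006,0.049,0],[0,0.0155,-0.006,0.051,0],[0,0.0155,-0.006,0.053,0],[0,0.0155,-0.006,0.055,0],[0,0.0155,-0.006,0.057,0],[0,0.0155,-0.006,0.059,0]]'
```

```text
t: 3.23
eef_pos: [0.5787, 0.0151, 0.2712]
ee_rot: [-3.141, 0.0, -1.466]
force: [0.1, 0.7, 0.5]
width: 0.0007
gripper_force: 0.4
```

```bash
python3 nudge.py '[[0,0,0,0.002,0],[0,0,0,0.004,0],[0,0,0,0.006,0],[0,0,0,0.008,0],[0,0,0,0.01,0],[0,0,0,0.012,0],[0,0,0,0.014,0],[0,0,0,0.016,0],[0,0,0,0.018,0],[0,0,0,0.02,0],[0,0,0,0.021,0]]';python3 - <<'E'
from h import *
print(get_state()["force"])
cv2.imwrite("pics/s2.png",cv2.convertScaleAbs(cv2.resize(optics.grab_frame("scene")[175:295,200:360,::-1],None,fx=5,fy=5,interpolation=cv2.INTER_CUBIC),alpha=1.5))
E
```

```text
t: 4.15
eef_pos: [0.5787, 0.0152, 0.25]
ee_rot: [3.142, 0.0, -1.466]
force: [0.6, 1.0, 1.9]
width: 0.0005
gripper_force: 0.4
[0.55610134 0.9893999  1.87219024]
```

View pics/s2.png

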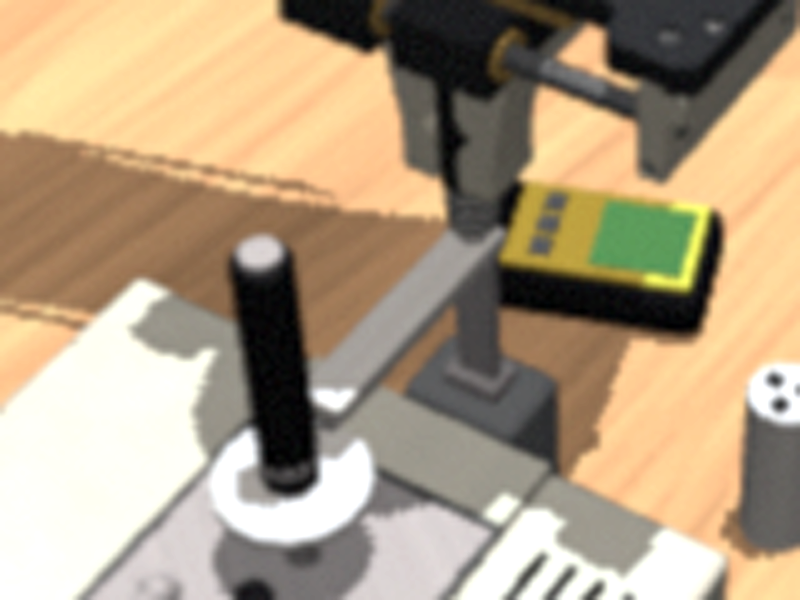

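The fingers are on the knob and the foot is a few mm above the disc. I'll creep down now.

```bash
python3 nudge.py '[[0,0,0,0.001,0],[0,0,0,0.002,0],[0,0,0,0.003,0],[0,0,0,0.003,0]]'; python3 nudge.py '[[0,0,0,0.0005,0],[0,0,0,0.001,0],[0,0,0,0.001,0]]';python3 nudge.py '[[0,0,0,0.0005,0],[0,0,0,0.0005,0]]'
```

```text
t: 4.53
eef_pos: [0.5786, 0.0151, 0.247]
ee_rot: [3.141, -0.0, -1.466]
force: [0.2, 0.8, -1.1]
width: 0.0008
gripper_force: 0.0
t: 4.78
eef_pos: [0.5786, 0.0151, 0.2462]
ee_rot: [3.141, 0.0, -1.466]
force: [-0.5, -0.7, 0.3]
width: 0.0005
gripper_force: 0.0
t: 4.95
eef_pos: [0.5787, 0.0151, 0.2458]
ee_rot: [-3.142, 0.0, -1.466]
force: [0.5, -1.2, 0.1]
width: 0.0006
gripper_force: 0.0
```

Contact is expected near TCP z = 0.245. I'll keep going in half-millimetre steps until the force rises.

```bash
N=nudge.py; python3 $N '[[0,0,0,0.0005,0],[0,0,0,0.0005,0]]'|egrep 'pos|force: \['; python3 $N '[[0,0,0,0.0005,0],[0,0,0,0.0005,0]]'|egrep 'pos|force: \['
```

```text
eef_pos: [0.5787, 0.0152, 0.2452]
force: [-0.6, -1.0, 1.1]
eef_pos: [0.5787, 0.0151, 0.2448]
force: [-0.9, -0.3, 0.8]
```

```bash
N=nudge.py; python3 $N '[[0,0,0,0.0005,0],[0,0,0,0.0005,0]]'|egrep 'pos|force: \['
```

```text
eef_pos: [0.5787, 0.0152, 0.2445]
force: [-1.3, -0.2, 2.9]
```

```bash
N=nudge.py; python3 $N '[[0,0,0,0.0004,0],[0,0,0,0.0004,0]]'|egrep 'pos|force: \['
```

```text
eef_pos: [0.5787, 0.0152, 0.2444]
force: [-2.4, 0.4, 5.2]
```

```bash
N=nudge.py; python3 $N '[[0,0,0,0,0],[0,0,0,0,0]]'|egrep 'pos|force: \['
```

```text
eef_pos: [0.5787, 0.0152, 0.2444]
force: [-2.2, 0.7, 5.4]
```

The foot is on the disc: the fingers stall at 5.4 N with the tip at 0.2254, against an expected 0.226. I'll lift off, go above the handle, open, and look.

```bash
python3 nudge.py '[[0,0,0,-0.005,0],[0,0,0,-0.035,0],[0,0,0,-0.07,0],[0.088,0.03,0,-0.085,0],[0.088,0.06,0,-0.085,0],[0.088,0.094,0,-0.085,0],[0.088,0.094,0,-0.085,0],[0.088,0.094,0,-0.085,0],[0.088,0.094,0,-0.085,0],[0.088,0.094,0,-0.085,0],[0.088,0.094,0,-0.085,0]]' ; python3 - <<'E'
from h import *
T=wristT();np.save("T2",T)
a=cv2.convertScaleAbs(optics.grab_frame("wrist")[:,:,::-1],alpha=1.5)
b=cv2.convertScaleAbs(optics.grab_frame("scene")[185:310,220:320,::-1],alpha=1.5)
a=cv2.resize(a[150:350,220:420],(500,500));b=cv2.resize(b,(300,375));c=np.zeros((500,800,3),np.uint8);c[:,:500]=a;c[:375,500:]=b
cv2.imwrite("pics/w2.png",c)
E
```

```text
t: 6.7
eef_pos: [0.5886, -0.0775, 0.3288]
ee_rot: [3.142, 0.0, -1.465]
force: [-0.8, -0.5, 0.3]
width: 0.0485
gripper_force: 0.0
```

View pics/w2.png

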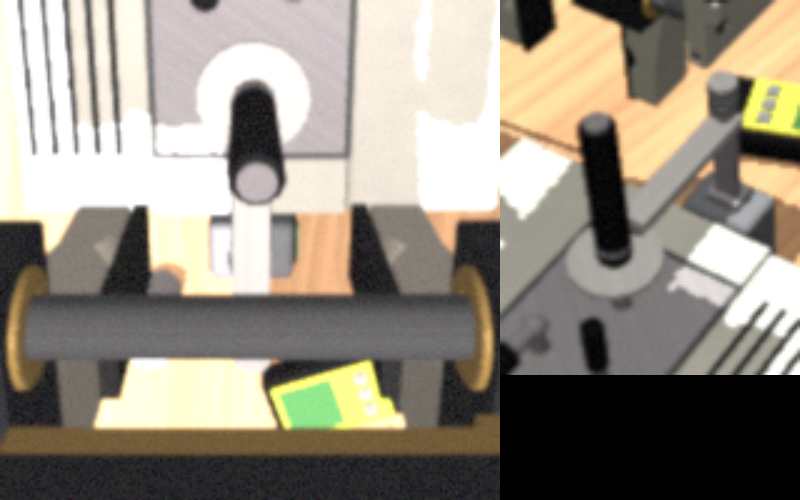

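The handle top is at wrist pixel (323.6,223), and the foot is down on the disc's edge.

```bash
python3 - <<'E'
from h import *
T=np.load("T2.npy");h=plane(ray("wrist",(323.6,223.2),T),.272);e=get_state()["eef_pos"]
p=h-e;y=-1.466;print(h,e,p[0]*np.cos(y)+p[1]*np.sin(y),p[0]*np.sin(y)-p[1]*np.cos(y))
E
```

```text
[ 0.58482778 -0.07532824  0.272     ] [ 0.58856489 -0.07751855  0.32890103] -0.0025692170211556666 0.003487482316469684
```

Combining the estimates gives a handle axis of about (0.587, -0.0775). I'll shift 1.5 mm, descend to TCP z = 0.240, then close lightly and read the side force.

```bash
python3 nudge.py '[[0.088,-0.0005,0.0015,0,0],[0.088,-0.0005,0.0015,0,0],[0.088,-0.0005,0.0015,0,0],[0.088,-0.0005,0.0015,0.02,0],[0.088,-0.0005,0.0015,0.045,0],[0.088,-0.0005,0.0015,0.07,0],[0.088,-0.0005,0.0015,0.0889,0],[0.088,-0.0005,0.0015,0.0889,0],[0.088,-0.0005,0.0015,0.0889,0],[0.088,-0.0005,0.0015,0.0889,0]]'; python3 nudge.py '[[0.0,0,0,0,0],[0,0,0,0,0],[0,0,0,0,0],[0,0,0,0,0],[0,0,0,0,0],[0,0,0,0,0],[0,0,0,0,0],[0,0,0,0,0],[0,0,0,0,0],[0,0,0,0,0],[0,0,0,0,0],[0,0,0,0,0],[0,0,0,0,0],[0,0,0,0,0],[0,0,0,0,0]]' 4; python3 -c "
from station import arm, optics, get_state;s=get_state();print(s['force'],s['moment'])"
```

```text
t: 7.63
eef_pos: [0.5878, -0.0781, 0.2415]
ee_rot: [-3.14, -0.001, -1.465]
force: [0.0, -0.8, -0.2]
width: 0.0877
gripper_force: 0.0
t: 8.88
eef_pos: [0.587, -0.078, 0.24]
ee_rot: [-3.142, 0.0, -1.466]
force: [-0.5, 0.9, 0.4]
width: 0.0176
gripper_force: 4.0
[-0.4863717   0.85980591  0.37033711] [ 0.13694007 -0.26231865 -0.05002334]
```

```bash
python3 nudge.py '[[0,0,0,0,0],[0,0,0,0,0],[0,0,0,0,0],[0,0,0,0,0]]' 25; python3 nudge.py '[[0,0,0,-0.001,0],[0,0,0,-0.002,0],[0,0,0,-0.003,0],[0,0,0,-0.004,0],[0,0,0,-0.005,0],[0,0,0,-0.005,0]]'; python3 nudge.py '[[0,0,0,0,0],[0,0,0,0,0]]'
```

```text
t: 9.22
eef_pos: [0.5871, -0.078, 0.24]
ee_rot: [-3.141, 0.0, -1.466]
force: [2.0, 0.5, -1.5]
width: 0.0176
gripper_force: 25.0
t: 9.72
eef_pos: [0.587, -0.078, 0.2451]
ee_rot: [3.142, 0.0, -1.466]
force: [1.9, -0.3, -5.1]
width: 0.0174
gripper_force: 25.0
t: 9.88
eef_pos: [0.587, -0.078, 0.2451]
ee_rot: [-3.141, 0.0, -1.466]
force: [2.8, -0.9, -4.0]
width: 0.0176
gripper_force: 25.0
```

It lifts freely at about 4–5 N. There is a slight side load, which I'll ease by 0.5 mm, then continue to 38 mm.

```bash
python3 nudge.py '[[0,0,-0.0005,-0.002,0],[0,0,-0.0005,-0.005,0],[0,0,-0.0005,-0.008,0],[0,0,-0.0005,-0.011,0],[0,0,-0.0005,-0.014,0],[0,0,-0.0005,-0.017,0],[0,0,-0.0005,-0.02,0],[0,0,-0.0005,-0.023,0],[0,0,-0.0005,-0.026,0],[0,0,-0.0005,-0.028,0],[0,0,-0.0005,-0.03,0],[0,0,-0.0005,-0.031,0],[0,0,-0.0005,-0.032,0],[0,0,-0.0005,-0.033,0],[0,0,-0.0005,-0.033,0],[0,0,-0.0005,-0.033,0]]'; python3 - <<'E'
from h import *
for n in("scene","top"):
    cv2.imwrite(f"pics/{n}3.png",optics.grab_frame(n)[:,:,::-1])
b=cv2.convertScaleAbs(cv2.imread("pics/scene3.png")[165:285,200:360],alpha=1.5)
cv2.imwrite("pics/s3.png",cv2.resize(b,(800,600),interpolation=cv2.INTER_CUBIC))
E
```

```text
t: 11.22
eef_pos: [0.5875, -0.078, 0.2781]
ee_rot: [3.142, -0.0, -1.466]
force: [-1.2, 0.0, -3.5]
width: 0.0175
gripper_force: 25.0
```

View pics/s3.png

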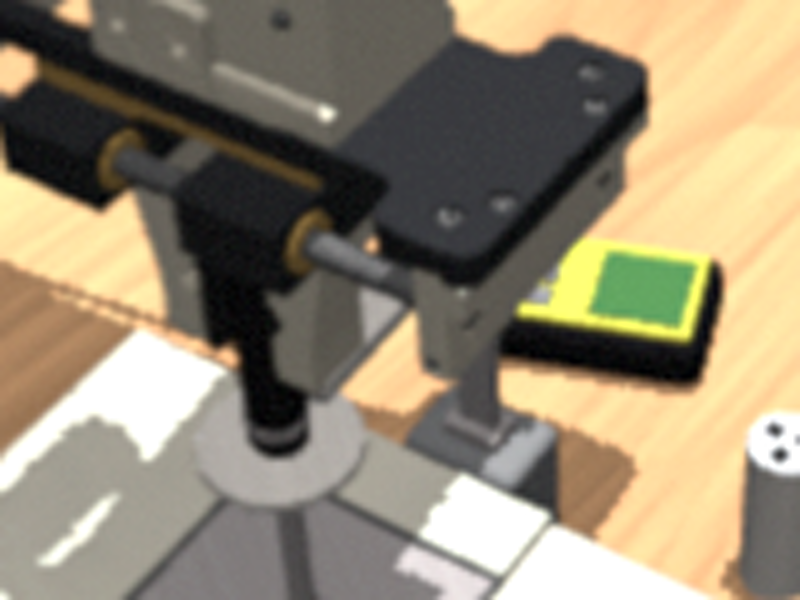

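```bash
python3 - <<'E'
from h import *
p=optics.camera_params("scene");T=np.linalg.inv(p["T"]);K=np.array([[p["fx"],0,p["cx"]],[0,p["fy"],p["cy"]],[0,0,1.]])
a=np.linspace(0,2*np.pi,181)
def pr(z):
    P=np.c_[.588+.024*np.cos(a),-.078+.024*np.sin(a),0*a+z]
    return cv2.projectPoints(P,cv2.Rodrigues(T[:3,:3])[0],T[:3,3],K,np.array(p["D"],float))[0][:,0]
for r in(0,.036,.037,.038,.039,.04):
    q=pr(.180+r);t=pr(.184+r);print(r,"bottom",(q[:,1].max()+.5)*5-.5,"L",(min(q[:,0].min(),t[:,0].min())-200+.5)*5-.5,"R",(max(q[:,0].max(),t[:,0].max())-200+.5)*5-.5)
print("meas bottom before 1418 after 1330; L,R 210,376 / 196,367")
E
```

```text
0 bottom 1427.8758617152757 L 212.39830949727673 R 379.4110387471967
0.036 bottom 1344.9987621090256 L 197.80376423317972 R 371.16582874114283
0.037 bottom 1342.6043616845545 L 197.38370487849463 R 370.92858870513976
0.038 bottom 1340.204780788383 L 196.96282609700444 R 370.69088992541634
0.039 bottom 1337.800003573474 L 196.54112566981593 R 370.4527311680739
0.04 bottom 1335.3900141322983 L 196.1186013709057 R 370.2141111952578
meas bottom before 1418 after 1330; L,R 210,376 / 196,367
```

The disc rose 88 px (5× crop) against 87.7 predicted for 38 mm, so the grip hasn't slipped. Now the last 2 mm, slowly.

```bash
python3 nudge.py '[[0,0,0,-0.0005,0],[0,0,0,-0.001,0],[0,0,0,-0.0014,0],[0,0,0,-0.0017,0],[0,0,0,-0.0019,0],[0,0,0,-0.0019,0],[0,0,0,-0.0019,0],[0,0,0,-0.0019,0],[0,0,0,-0.0019,0]]'; python3 - <<'E'
from h import *
print(get_state()["eef_pos"])
b=cv2.convertScaleAbs(optics.grab_frame("scene")[165:285,200:360,::-1],alpha=1.5)
cv2.imwrite("pics/s4.png",cv2.resize(b,(800,600),interpolation=cv2.INTER_CUBIC))
E
```

```text
t: 12.07
eef_pos: [0.5875, -0.0779, 0.2799]
ee_rot: [-3.142, 0.0, -1.466]
force: [-1.2, 0.6, -4.1]
width: 0.0177
gripper_force: 25.0
[ 0.58749361 -0.07793988  0.27990815]
```

View pics/s4.png

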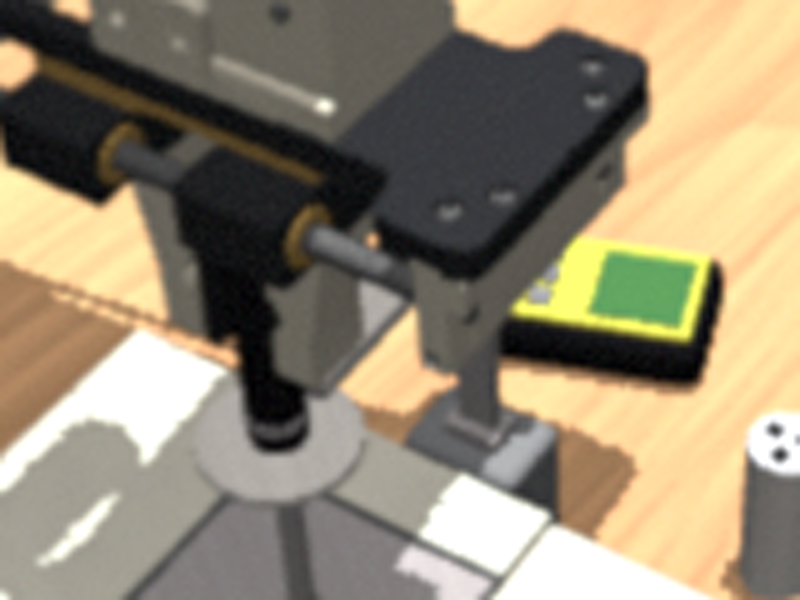

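The disc sits about 5 crop pixels higher, as expected for 2 mm. The probe is held straight and the sheath is still in its bore, so I'll hand in.

```bash
python3 -c "
from station import arm, optics, get_state;print(arm.job_done())"
```

```text
the job is handed in; nothing more can be done
None
```

I brought the scale's foot down onto the disc with the probe fully home, let go, then drew the probe straight up 39.9 mm by the arm's own position (camera agreed at 38 mm) and handed in while holding it still; the scale's display itself was not read.

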